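# Reset the kitchen's gas interlock with its T-key

### The arm

A 7-joint arm with a two-finger parallel gripper is mounted at the origin on the work surface. World frame = base frame: x ahead of the robot, y to its left, z up, the work surface at z = 0. Lengths are in m, angles in rad, forces in N, time in s.
With the tool pointing down it reaches from about 0.35 to 0.9 m from the base axis. Payload 8.1 kg.
Tool frame: the origin (TCP) lies at the very end of the fingers, on their centre line; the grasp point (between the pads) lies 19 mm behind it (bot.hold_point_z is the distance from the TCP to the grasp point, in m); z points along the fingers, y is the line along which they close (so a half turn about z gives the same grasp; the last joint's range is limited). The gripper opens to 85 mm and grips with 20 to 120 N. Pads are 22 mm wide; open, the fingers measure 114 mm over their backs; the gripper's body (76 mm by 85 mm) begins 54 mm behind the grasp point. The pads swing forward as they close: fully open they stand 13 mm farther back than shut.
Start: joints at [0.997, 0.434, 0.025, 1.573, -0.012, 1.134, -0.075], TCP at [0.283, -0.557, 0.231] pointing down, gripper open.
Joint ranges: [-2.62, 2.62], [-0.44, 2.09], [-1.27, 1.32], [0.08, 2.57], [-1.32, 4.46], [0.12, 2], [-2.74, 2.74]. Speed limits (rad/s): [2.22, 2.22, 3.01, 3.01, 3.14, 3.14, 3.14].

### API

Orientations are given as [roll, pitch, yaw] about the fixed x, y, z axes, in that order (R = Rz(yaw) Ry(pitch) Rx(roll)).
In Python, from rig import bot gives the robot as it stands.
- The arm moves only by the tool apply_moves, never from a script. Its argument "series" is text: rows parted by semicolons, each of 4 numbers parted by spaces: the shift along the tool's x, y, z in m, then the turn about the tool's z in degrees. A call has 1 to 20 rows; each row shifts and turns the commanded pose from where the row before left it, along the tool's axes as they then stand; what a row does not reach is not made up. A row lasts 1/8 s, in which the tool goes at most 62.5 mm and 10.7 degrees, less where a joint would pass 70% of its speed; a pose out of reach is approached as far as the arm can. A call with a gripper value outside its range is refused whole. "claw" is the finger opening in m, from 0 to 0.0854, set as the call begins (left out, the last holds). The fingers move at their own pace and stop on an object; "squeeze" is the grip in N (left out, the last holds). Time passes only in rows, so rows that do not move let the fingers close. It gives the time, the measured TCP pose, the force, the opening and the grip force at its end, in the units of the state.
- bot.get_state(): the state, without advancing time (a new reading comes with each control period).
- bot.camera(name): name is "scene" or "top"; returns the picture (420x560x3 uint8, blue, green, red); there is no depth.
- bot.get_calibration(name): a dict with "fx", "fy", "cx", "cy" (pixels), "dist" ([k1, k2, p1, p2, k3] as OpenCV has them; the pictures are not rectified), "position" and "attitude" of the camera in the world. Camera axes: x right, y down, z forward; pixel columns grow to the right and rows downward; lengths in m; the calibration is good to about 2 mm. A picture is of the moment at which its call begins. get_calibration takes no time and is no camera call.
- bot.job_done(): hands the job in; it is judged then, once.
The state is a dict: "t": time; "joint_positions": joint angles; "qd": joint speeds; "joint_efforts": joint torques, N m; "ee_pos": TCP position; "orientation": TCP orientation; "wrist_force": force on the tool from outside, world axes, zero at the start; "ft_torque": the same for the moment, N m; "width": finger opening in m; "grasp_force": force on a finger pad.
Only numpy, scipy, OpenCV 4.12 (cv2) and the standard library are available. Lean on these libraries where they do the work, as an engineer would, in place of code of your own. Each camera call takes 0.05 s, during which the arm holds its last target. There are 200 camera calls.

### The job

Reset the gas interlock: slide the shutter off the keyhole of the grey console, take the long T-handled key from the key rack, push it fully home in the keyhole, turn it clockwise to its stop and back to its home position, and draw it out. Then hang the key upright in a free hole of the rack and slide the shutter fully closed again; leave the other keys and everything else on the bench where they are.

Things in the scene. Friction and masses are not known exactly. Their poses are not given: they have to be found in the camera images.
- console: Grey control box, 150 (x) x 200 (y) x 70 mm tall, fixed; origin at the centre of its underside, z up. It stands on one side of the bench, the rack on the other (either way round), turned up to 0.35 rad. Its flat top carries the keyhole, its shutter, and two clear pilot lamps (14 mm wide, 6 high) at console (55, 62) and (55, 84) mm.
- keyhole (a point): Centre of the keyhole's mouth in the console's top face, 70 mm above the bench; axes as the console's. A vertical slot 20.5 mm along console x, 9.5 mm along y, mouth chamfered 1.5 mm, through a fixed 8 mm plate; below it the lock plug has the same slot, 19 mm deep. Takes the key pointing straight down, T-bar along console x, either way round. The shutter covers it at first.
- plug (a joint): Lock plug angle, rad: 0 = home (slots in line; a stop), grows clockwise seen from above to the stop at 1.4. Stays where left (0.05 N m friction, no spring). Only the fully inserted key turns it, with about 0.14 rad of play each way; away from home the key's bit is trapped below the plate.
- shutter (a joint): Shutter travel along console +y, m: 0 = closed (stop; it may start up to 8 mm open), 0.05 = fully open (stop). Rubs with 1.5 N, stays where left. The keyhole and the key's collar are clear from 0.04 on.
- shutter_tab (a point): Middle of the top edge of the shutter's upright tab, 24 mm above the console's top; axes as the console's. Tab 30 (x) x 8 (y) x 24 mm tall, at the +y end of the shutter (aluminium plate 44 x 40 x 4 mm): 22 mm to +y of the keyhole's centre when closed, 72 mm when open. It can be pushed from either side.
- key: The key to use: LONG T-handle, plain steel, 55 to 115 g. Origin at the centre of the underside of its collar (30 mm across, 4 thick), z up, x along the T-bar. It starts hanging upright in a rack hole, collar on the rack's top. Below the collar: round shank 7 mm across to 12 mm down, double bit 18 (x) x 7 (y) mm from 12 to 24 down, tapered tip to 28 down. Fully home, the origin is at keyhole.
- key_grip (a point): Centre of the key's T-bar, 31 mm above its origin; axes as the key's. The bar is 52 (x) x 12 (y) x 14 mm tall, on a neck 10 mm across.
- rack: White key rack, fixed, 130 x 130 x 70 mm tall, turned up to 0.35 rad; origin at the centre of its underside, z up. Its top, 70 mm up, is a 6 mm plate with four through holes, 24 mm square, chamfered, at rack (+-31, +-31) mm, with 60 mm of room below. One key hangs in each at the start, in any order; the hole the long T-key leaves is the only free one.
- short_key: Plain steel, 80 g, about 66 mm tall; same collar as key (origin at the centre of the collar's underside, z up to the head). Not needed; does not fit the keyhole. Short T-bar, 32 x 12 x 14 mm, same height as the long one.
- knob_key: Plain steel, 80 g, about 66 mm tall; same collar as key (origin at the centre of the collar's underside, z up to the head). Not needed; does not fit the keyhole. Round flat knob, 32 mm across, 14 mm tall.
- ball_key: Plain steel, 80 g, about 66 mm tall; same collar as key (origin at the centre of the collar's underside, z up to the head). Not needed; does not fit the keyhole. Ball head, 24 mm across.
- shaker: Bystander, loose: leave it alone. Origin at the centre of its underside. Glass shaker with a steel cap, 44 mm across, 85 mm tall, between console and rack, nearer the robot.
- squeeze: Bystander, loose: leave it alone. Origin at the centre of its underside. Clear squeeze bottle, 54 mm across, 190 mm tall, between console and rack, farther off.
- tin: Bystander, loose: leave it alone. Origin at the centre of its underside. Steel food can, 74 mm across, 110 mm tall, at the left.
- pan: Bystander, loose: leave it alone. Origin at the centre of its underside. Small open stainless pan, 110 x 120 x 65 mm, at the right.
- spoon: Bystander, loose: leave it alone. Origin at the centre of its underside. Spoon with a wooden handle lying in front of the bain-marie.
- mug: Bystander, loose: leave it alone. Origin at the centre of its underside. White mug, 80 mm across, 90 mm tall, in front of the bain-marie at the left.
- scourer: Bystander, loose: leave it alone. Origin at the centre of its underside. Green scouring pad, 100 x 70 x 30 mm, at the near right.
Things that resemble listed ones, but are neither listed nor needed, are in the scene too. Several things look just like the rack: the one meant starts farthest to the robot's left.

How it is judged:
By the outcome, as a careful person would: the job done as asked, in the order asked, and still so for the second after the job is handed in, with the robot touching nothing.
It also fails if it takes over 72 s, if anything falls off the work surface, if the arm or the gripper's body presses on something with over 40 N, if the wrist force passes 120 N, or if a joint passes its speed limit or range.

## Working session

There is one attempt and no reset: what is moved stays moved. The work goes in short steps, Python scripts to look and compute and a tool call to move; the robot and the scene stay as the last step left them, time stands still between calls to the robot, and variables do not carry over. Pictures are saved under pics/ and viewed, at most 10 in all, crops included, and the job is handed in when it is done.

Besides the shell and the picture viewer there is one more tool, called after "Call:" as name(argument=value, ...), one argument or row to a line, values as JSON. apply_moves: Moves the arm, as the interface text tells. Its arguments: {"type":"object","properties":{"series":{"type":"string"},"claw":{"type":"number"},"squeeze":{"type":"number"}},"required":["series"]}

```bash
mkdir -p pics; ls; python3 - <<'E'
from rig import bot
import cv2
s=bot.get_state();print({k:s[k] for k in('t','ee_pos','orientation','width','wrist_force')},bot.hold_point_z)
for n in('scene','top'):
    im=bot.camera(n);cv2.imwrite(f'pics/{n}0.png',im);c=bot.get_calibration(n);print(n,c)
E
```

```text
pics
{'t': 0.0, 'ee_pos': array([ 0.28321063, -0.55656864,  0.23052223]), 'orientation': array([-3.13998974e+00,  1.38557677e-04,  4.70714462e-01]), 'width': 0.08520220538870384, 'wrist_force': array([ 0.34296329, -0.63791689, -1.04240695])} 0.0187
scene {'fx': 482.46528977723796, 'fy': 482.46528977723796, 'cx': 283.12777306214616, 'cy': 218.88327969379614, 'dist': array([0.04261984, 0.        , 0.        , 0.        , 0.        ]), 'position': array([1.34380724, 0.55808384, 0.96296461]), 'attitude': array([-2.29697531e+00, -4.78545807e-04,  2.17347250e+00])}
top {'fx': 426.02466139740216, 'fy': 426.02466139740216, 'cx': 283.6500582168181, 'cy': 203.82433290958863, 'dist': array([-0.01468259,  0.        ,  0.        ,  0.        ,  0.        ]), 'position': array([ 0.43454292, -0.00755989,  1.43485661]), 'attitude': array([-3.06146546,  0.00508176, -1.57209218])}
```

View pics/scene0.png

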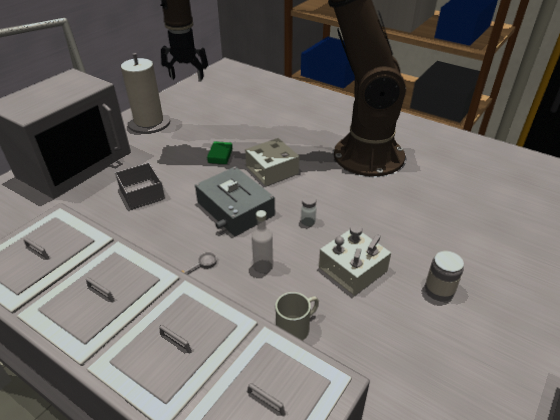

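View pics/top0.png

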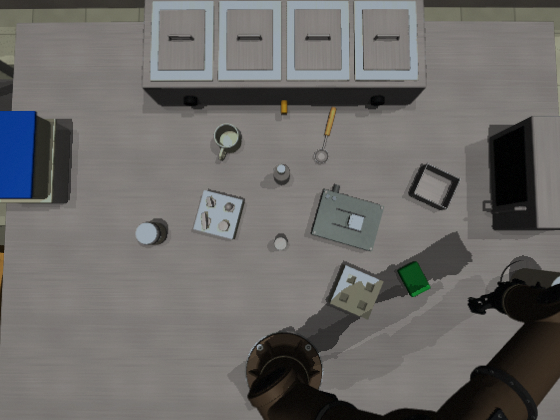

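The rack with keys is at top (218,214), the console with the shutter at (347,218). The rack-like decoy at (355,290) is empty. Next I enlarge both.

```bash
python3 - <<'E'
import cv2,numpy as np
t=cv2.imread('pics/top0.png');s=cv2.imread('pics/scene0.png')
def c(im,x,y,w,h,f=5):return cv2.resize(im[y:y+h,x:x+w],None,fx=f,fy=f,interpolation=cv2.INTER_CUBIC)
a=np.hstack([c(t,185,180,65,60,6),c(t,305,180,65+3,60,6)])
b=np.hstack([c(s,310,215,80,75,5),c(s,190,160,80-0,75,5)])
a=a[:, :798];print(a.shape,b.shape)
cv2.imwrite('pics/c1.png',a);cv2.imwrite('pics/c2.png',b)
E
```

```text
(360, 798, 3) (375, 800, 3)
```

View pics/c1.png

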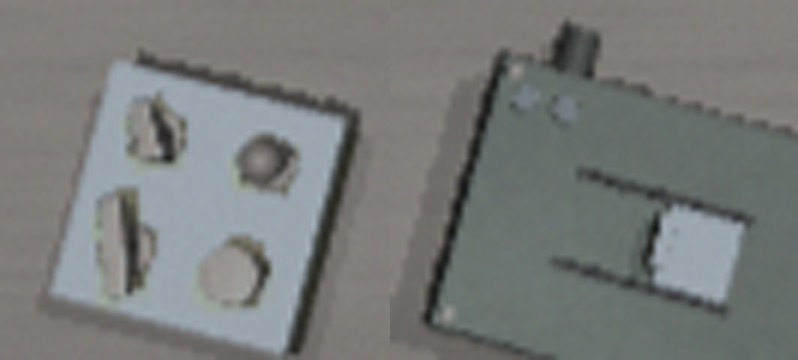

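View pics/c2.png

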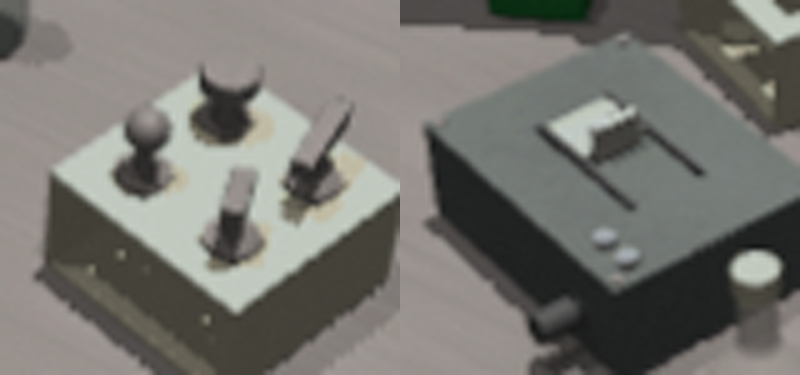

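```bash
cat > h.py <<'E'
import numpy as np,cv2
from scipy.spatial.transform import Rotation as R
from scipy.optimize import least_squares
from rig import bot
C={n:bot.get_calibration(n) for n in('scene','top')}
def proj(n,P):
    c=C[n];r=R.from_euler('xyz',c['attitude']).inv()
    q=r.apply(np.atleast_2d(P)-c['position'])
    K=np.array([[c['fx'],0,c['cx']],[0,c['fy'],c['cy']],[0,0,1]])
    return cv2.projectPoints(q,np.zeros(3),np.zeros(3),K,np.array(c['dist']))[0][:,0]
def unproj(n,uv,z):
    c=C[n];K=np.array([[c['fx'],0,c['cx']],[0,c['fy'],c['cy']],[0,0,1]])
    u=cv2.undistortPoints(np.array([[uv]],float),K,np.array(c['dist']))[0,0]
    d=R.from_euler('xyz',c['attitude']).apply([u[0],u[1],1]);p=c['position']
    return p+d*(z-p[2])/d[2]
def cr(p,x0,off,f):return [(p[0]-x0+.5)/f-.5+off[0],(p[1]+.5)/f-.5+off[1]]
def w(loc,pose):
    c,s=np.cos(pose[2]),np.sin(pose[2]);l=np.atleast_2d(np.array(loc,float))
    return np.c_[pose[0]+c*l[:,0]-s*l[:,1],pose[1]+s*l[:,0]+c*l[:,1],l[:,2]]
def fit(obs,x0):
    f=lambda p:np.concatenate([(proj(n,w(l,p))[0]-uv) for n,l,uv in obs])
    r=least_squares(f,x0,loss='soft_l1');return r.x,f(r.x).reshape(-1,2).round(1).tolist()
E
python3 - <<'E'
from h import *
T=lambda p:cr(p,390,(305,180),6)
S=lambda p:cr(p,400,(190,160),5)
con=[('top',(.075,.1,.07),T((503,55))),('top',(-.075,.1,.07),T((430,322))),('top',(.055,.084,.076),T((525,97))),('top',(.055,.062,.076),T((566,108))),
('scene',(.075,.1,.07),S((615,290))),('scene',(.075,-.1,.07),S((430,128))),('scene',(-.075,-.1,.07),S((625,38))),('scene',(.055,.084,.076),S((627,255))),('scene',(.055,.062,.076),S((605,236)))]
p,r=fit(con,[.44,-.15,-.2]);print('console',p,r)
T=lambda p:cr(p,0,(185,180),6)
S2=lambda p:cr(p,0,(310,215),5)
a=.065
rk=[('top',(a,a,.07),T((113,62))),('top',(a,-a,.07),T((355,110))),('top',(-a,a,.07),T((48,295))),('top',(-a,-a,.07),T((293,352))),
('scene',(a,a,.07),S2((237,312))),('scene',(-a,a,.07),S2((400,187))),('scene',(a,-a,.07),S2((52,175))),('scene',(-a,-a,.07),S2((208,73)))]
q,r=fit(rk,[.43,.14,-.2]);print('rack',q,r)
print('hole',w([-.031,.031,.07],q))
for e in ((112,192),(118,296)):print('bar top',unproj('top',T(e),.108))
for e in ((297,172),(342,102)):print('bar scene',unproj('scene',S2(e),.108))
t=unproj('scene',S((616,118)),.094);c,s=np.cos(p[2]),np.sin(p[2]);d=t-[p[0],p[1],0];print('tab',t,[c*d[0]+s*d[1],-s*d[0]+c*d[1]])
for n,uv in(('squeeze',(281,168)),):print(n,unproj('top',uv,.19))
print('shaker',unproj('top',(281,243),.085))
E
```

```text
console [ 0.49351264 -0.20502703 -0.27594043] [[0.1, -0.1], [-0.1, 0.3], [-0.2, 0.0], [-0.4, 0.0], [-0.0, 0.6], [-1.3, -0.7], [0.3, -1.1], [-0.0, 0.1], [-0.1, 0.1]]
rack [ 0.51305141  0.21020051 -0.22245707] [[-0.3, -0.4], [-1.5, 0.4], [1.0, 0.2], [-0.4, -0.4], [-0.3, 0.4], [0.2, -0.3], [-1.5, 0.0], [0.5, -2.5]]
hole [[0.48965473 0.24727605 0.07      ]]
bar top [0.51720417 0.25030209 0.108     ]
bar top [0.46311692 0.24644476 0.108     ]
bar scene [0.52219062 0.25282139 0.108     ]
bar scene [0.46358765 0.24867525 0.108     ]
tab [ 0.490989  -0.2088178  0.094    ] [np.float64(-0.0013953689361694147), np.float64(-0.004334933499217421)]
squeeze [0.64061331 0.00632176 0.19      ]
shaker [0.41892637 0.00768356 0.085     ]
```

Call:
apply_moves(
  series="0 0 -0.02 -10.5;0 0 0 -10.5;0 0 0 -10.5;0 0 0 -10.5;0 0 0 -10.5;0 0 0 -10.5;0 0 0 -10.5;0 0 0 -10.5;0 0 0 -10.5;0 0 0 -10.5;0 0 0 -10.5;0 0 0 -10.5;0 0 0 -10.5;0 0 0 0",
  claw=0,
  squeeze=40,
)

```text
t: 1.85
ee_pos: [0.2831, -0.5569, 0.2508]
orientation: [3.141, -0.0, 2.852]
wrist_force: [0.0, -0.3, 0.6]
width: -0.0001
grasp_force: 0.0
```

```bash
cat >> h.py <<'E'
def go(x,y,z,yaw):
    s=bot.get_state();d=np.array([x,y,z])-s['ee_pos'];r=R.from_euler('xyz',s['orientation'])
    dy=(yaw-s['orientation'][2]+np.pi)%(2*np.pi)-np.pi
    print('t',round(s['t'],2),'ee',s['ee_pos'].round(4),'rpy',s['orientation'].round(3),'q7',round(s['joint_positions'][6],2),'F',s['wrist_force'].round(1),'M',s['ft_torque'].round(2),'w',round(s['width'],4),'g',round(s['grasp_force'],1))
    print('tool shift mm',(r.inv().apply(d)*1000).round(1),'turn deg',round(-np.degrees(dy),1))
E
python3 - <<'E'
from h import *
p=[.4935,-.205,-.276]
T=lambda p:cr(p,390,(305,180),6)
for e in((736,262),(697,215),(690,297)):
    t=unproj('top',T(e),.074);c,s=np.cos(p[2]),np.sin(p[2]);d=t-[p[0],p[1],0];print([c*d[0]+s*d[1],-s*d[0]+c*d[1]])
go(.4838,-.2344,.12,2.866)
E
```

```text
[np.float64(0.0008585335861589546), np.float64(-0.048159939278896585)]
[np.float64(0.019418962407111946), np.float64(-0.021721953377344616)]
[np.float64(-0.023729317151741848), np.float64(-0.029414089810789704)]
t 1.85 ee [ 0.2831 -0.5569  0.2508] rpy [ 3.141 -0.     2.852] q7 2.1 F [ 0.  -0.3  0.6] M [0.06 0.04 0.01] w -0.0001 g 0.0
tool shift mm [-100.1  366.3  131.1] turn deg -0.8
```

Call:
apply_moves(
  series="-0.0145 0.0525 0 0;-0.0145 0.0525 0 0;-0.0145 0.0525 0 0;-0.0145 0.0525 0 0;-0.0145 0.0525 0 0;-0.0145 0.0525 0 0;-0.013 0.0513 0.03 -0.8;0 0 0.05 0;0 0 0.035 0;0 0 0 0;0 0 0 0",
)

```text
t: 3.22
ee_pos: [0.4843, -0.2345, 0.1376]
orientation: [-3.142, 0.001, 2.865]
wrist_force: [0.2, -1.1, -0.3]
width: 0.0002
grasp_force: 0.0
```

```bash
python3 - <<'E'
from h import *
go(.4838,-.2344,.082,2.866)
cv2.imwrite('pics/s1.png',cv2.resize(bot.camera('scene')[130:270,170:310],None,fx=4,fy=4,interpolation=cv2.INTER_CUBIC))
E
```

```text
t 3.23 ee [ 0.4843 -0.2345  0.1376] rpy [-3.142e+00  1.000e-03  2.865e+00] q7 1.34 F [ 0.2 -1.1 -0.3] M [ 0.01  0.03 -0.02] w 0.0002 g 0.0
tool shift mm [ 0.6 -0.  55.6] turn deg -0.1
```

View pics/s1.png

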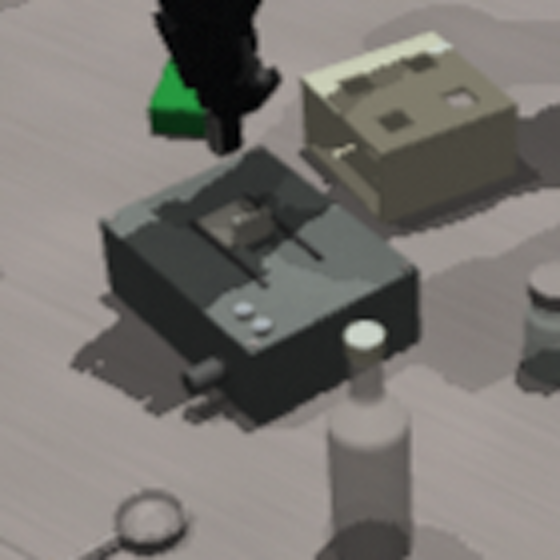

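The closed fingertip is at crop (225,150), above and behind the shutter tab at (260,220). Descending.

Call:
apply_moves(
  series="0 0 0.03 0;0 0 0.02 0;0 0 0.005 0;0 0 0 0",
)

```text
t: 3.78
ee_pos: [0.4842, -0.2346, 0.0824]
orientation: [-3.141, 0.001, 2.866]
wrist_force: [-0.2, 0.2, -0.2]
width: 0.0002
grasp_force: 0.0
```

Call:
apply_moves(
  series="0 -0.005 0 0;0 -0.005 0 0;0 -0.006 0 0;0 -0.006 0 0;0 -0.006 0 0;0 -0.006 0 0;0 0 0 0",
)

```text
t: 4.65
ee_pos: [0.4741, -0.2677, 0.0812]
orientation: [-3.141, -0.0, 2.866]
wrist_force: [-0.0, 0.1, -0.9]
width: 0.0003
grasp_force: 0.0
```

I moved the wrong way (tool +y is console +y). It touched nothing, so I now push the right way.

Call:
apply_moves(
  series="0 0.02 0 0;0 0.012 0 0;0 0.008 0 0;0 0.008 0 0;0 0.008 0 0;0 0.008 0 0;0 0.008 0 0;0 0 0 0",
)

```text
t: 5.65
ee_pos: [0.4942, -0.1967, 0.0814]
orientation: [3.141, 0.0, 2.868]
wrist_force: [-0.1, 0.3, 0.4]
width: -0.0001
grasp_force: 0.0
```

```bash
python3 - <<'E'
from h import *
go(.4838,-.2344,.082,2.866)
E
```

```text
t 5.65 ee [ 0.4942 -0.1967  0.0814] rpy [3.141 0.    2.868] q7 1.21 F [-0.1  0.3  0.4] M [-0.01 -0.04 -0.04] w -0.0001 g 0.0
tool shift mm [ -0.2 -39.1  -0.7] turn deg 0.1
```

Call:
apply_moves(
  series="0 0.007 0 0;0 0.007 0 0;0 0.004 0 0",
)

```text
t: 6.02
ee_pos: [0.4984, -0.1811, 0.0812]
orientation: [-3.14, -0.0, 2.867]
wrist_force: [-2.8, -12.3, -1.1]
width: -0.0003
grasp_force: 5.8
```

Call:
apply_moves(
  series="0 0.003 0 0;0 0.003 0 0",
)

```text
t: 6.28
ee_pos: [0.4985, -0.1806, 0.0811]
orientation: [-3.134, -0.001, 2.862]
wrist_force: [-5.4, -25.3, 1.9]
width: 0.0
grasp_force: 12.6
```

```bash
python3 - <<'E'
from h import *
go(.4838,-.2344,.082,2.866)
cv2.imwrite('pics/s2.png',cv2.resize(bot.camera('scene')[150:240,180:300],None,fx=6,fy=6,interpolation=cv2.INTER_CUBIC))
E
```

```text
t 6.28 ee [ 0.4985 -0.1806  0.0811] rpy [-3.134e+00 -1.000e-03  2.862e+00] q7 1.17 F [ -5.4 -25.3   1.9] M [-5.27  1.19  0.02] w 0.0 g 12.6
tool shift mm [ -0.7 -55.8  -0.5] turn deg -0.2
```

View pics/s2.png

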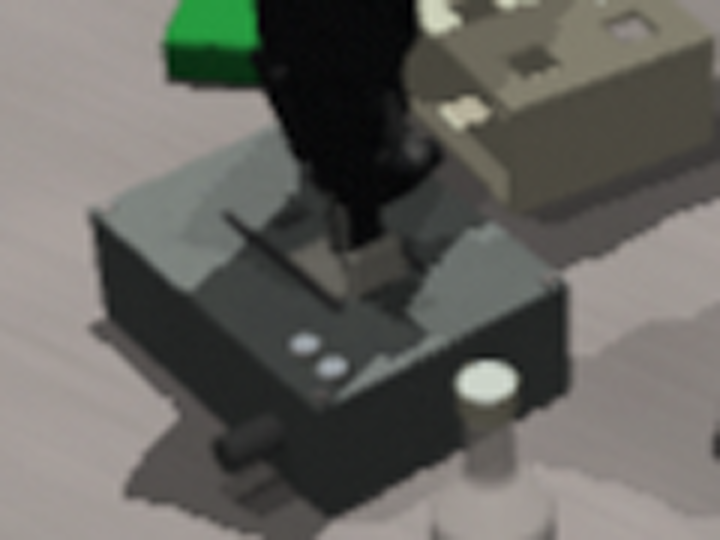

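The shutter sits against its open stop (25 N reaction). I back off and head over to the key.

Call:
apply_moves(
  series="0 -0.006 0 0;0 -0.01 0 0;0 0 -0.05 0;0 0 -0.06 0;0 0 -0.03 0",
  claw=0.04,
)

```text
t: 6.95
ee_pos: [0.4973, -0.1894, 0.2245]
orientation: [3.141, 0.004, 2.868]
wrist_force: [0.0, 0.0, -1.1]
width: 0.0399
grasp_force: 0.0
```

```bash
python3 - <<'E'
from h import *
go(.4915,.2495,.16,3.213)
E
```

```text
t 6.95 ee [ 0.4973 -0.1894  0.2245] rpy [3.141 0.004 2.868] q7 1.33 F [ 0.   0.  -1.1] M [ 0.07  0.05 -0.03] w 0.0399 g 0.0
tool shift mm [124.6 420.9  64.2] turn deg -19.8
```

Call:
apply_moves(
  series="0.0156 0.0526 0 0;0.0156 0.0526 0 0;0.0156 0.0526 0 0;0.0156 0.0526 0 0;0.0156 0.0526 0 0;0.0156 0.0526 0 0;0.0156 0.0526 0 0;0.0156 0.0526 0 0;0 0 0.03 -9.9;0 0 0.03 -9.9;0 0 0 0;0 0 0 0",
)

```text
t: 8.45
ee_pos: [0.4902, 0.2494, 0.1623]
orientation: [3.141, 0.001, -3.074]
wrist_force: [0.0, 0.4, 0.3]
width: 0.0399
grasp_force: 0.0
```

```bash
python3 - <<'E'
from h import *
go(.4915,.2495,.083,3.213)
t=bot.camera('top');s=bot.camera('scene')
c=lambda im,x,y,w,h,f:cv2.resize(im[y:y+h,x:x+w],None,fx=f,fy=f,interpolation=cv2.INTER_CUBIC)
a=np.vstack([np.hstack([c(t,185,180,65,50,6),c(t,305,180,68,50,6)])[:,:798],np.hstack([c(s,310,205,66,50,6),c(s,200,160,67,50,6)])])
cv2.imwrite('pics/m3.png',a);print(a.shape)
E
```

```text
t 8.45 ee [0.4902 0.2494 0.1623] rpy [ 3.141e+00  1.000e-03 -3.074e+00] q7 0.68 F [0.  0.4 0.3] M [0.02 0.05 0.01] w 0.0399 g 0.0
tool shift mm [-1.3 -0.  79.3] turn deg -0.2
(600, 798, 3)
```

View pics/m3.png

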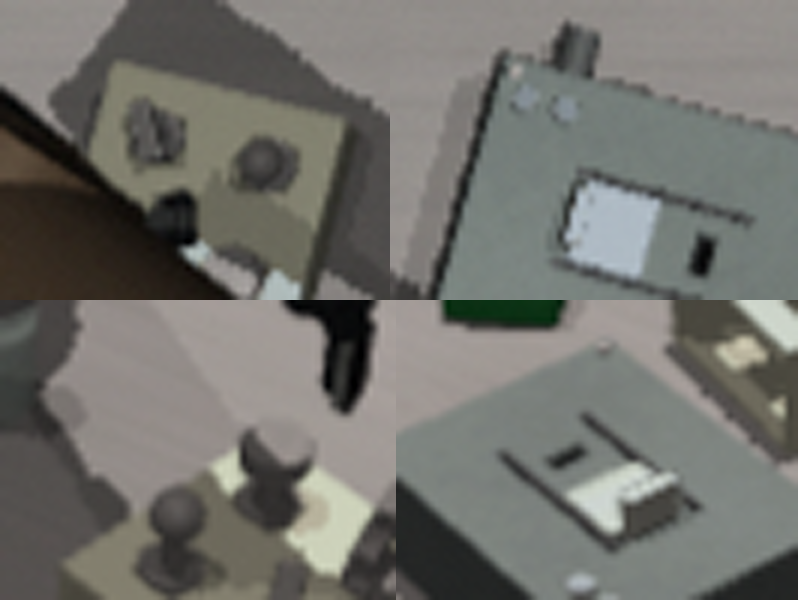

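The shutter is open and the keyhole shows at top crop (703,257) and scene crop (568,457). I measure the keyhole and descend on the key.

```bash
python3 - <<'E'
from h import *
p=[.4935,-.205,-.276];c,s=np.cos(p[2]),np.sin(p[2])
u=[(703-390+.5)/6-.5+305,(257.5)/6-.5+180]; v=[(568-396+.5)/6-.5+200,(157.5)/6-.5+160]
for n,x in(('top',u),('scene',v)):
    t=unproj(n,x,.07);d=t-[p[0],p[1],0];print(t,[c*d[0]+s*d[1],-s*d[0]+c*d[1]])
E
```

```text
[ 0.48403612 -0.23472163  0.07      ] [np.float64(-0.0010062824811671346), np.float64(-0.031175754936844366)]
[ 0.48508524 -0.23331543  0.07      ] [np.float64(-0.000380075931974911), np.float64(-0.029536878206107824)]
```

Call:
apply_moves(
  series="-0.0013 0 0.035 0;0 0 0.025 0;0 0 0.015 0;0 0 0.0045 0;0 0 0 0",
)

```text
t: 9.18
ee_pos: [0.4916, 0.2493, 0.0824]
orientation: [3.141, 0.001, -3.071]
wrist_force: [-0.3, 0.8, 0.0]
width: 0.0401
grasp_force: 0.0
```

Call:
apply_moves(
  series="0 0 0 0;0 0 0 0;0 0 0 0;0 0 0 0",
  claw=0,
  squeeze=80,
)

```text
t: 9.68
ee_pos: [0.4918, 0.2492, 0.0825]
orientation: [3.141, 0.001, -3.071]
wrist_force: [-0.5, -0.2, 5.6]
width: 0.0102
grasp_force: 78.3
```

Call:
apply_moves(
  series="0 0 -0.015 0;0 0 -0.03 0;0 0 -0.04 0;0 0 -0.03 0;0 0 0 0;0 0 0 0",
)

```text
t: 10.42
ee_pos: [0.491, 0.2485, 0.1966]
orientation: [-3.141, -0.0, -3.071]
wrist_force: [0.4, -0.9, -1.2]
width: 0.0108
grasp_force: 78.2
```

```bash
python3 - <<'E'
from h import *
go(.4915,.1,.2,2.866)
s=bot.camera('scene')
cv2.imwrite('pics/s4.png',cv2.resize(s[160:260,310:410],None,fx=6,fy=6,interpolation=cv2.INTER_CUBIC))
E
```

```text
t 10.43 ee [0.491  0.2485 0.1966] rpy [-3.141 -0.    -3.071] q7 0.71 F [ 0.4 -0.9 -1.2] M [-0.02 -0.01 -0.04] w 0.0108 g 78.2
tool shift mm [  10.1 -148.1   -3.3] turn deg 19.9
```

View pics/s4.png

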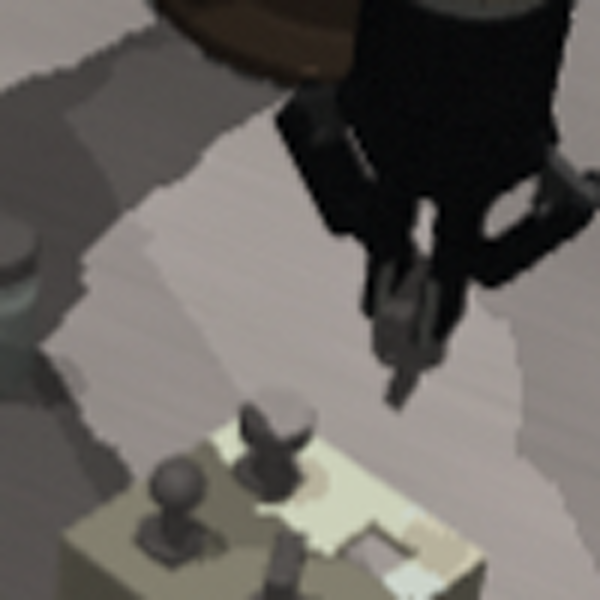

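The key is held, its collar at crop (405,335) and tip at (395,403). I check the offset in the grip by projecting the model.

```bash
python3 - <<'E'
from h import *
s=bot.get_state();x,y,z=s['ee_pos'];yaw=s['orientation'][2]+np.pi
L={'tip':(0,0,-.028),'tip+':(.006,0,-.028),'bit+':(.009,0,-.018),'collar':(0,0,.002),'col+x':(.015,0,0),'col+y':(0,.015,0),'col-y':(0,-.015,0),'bar+top':(.026,0,.038),'bar+bot':(.026,0,.024),'bartop':(0,0,.038)}
for k,l in L.items():
    q=proj('scene',w([l[0],l[1],l[2]+z-.012],[x,y,yaw]))[0]; print(k,((q-[310,160]+.5)*6-.5).round(0))
im=bot.camera('scene')
a=cv2.resize(im[190:235,360:395],None,fx=14,fy=14,interpolation=cv2.INTER_CUBIC)
a=np.clip(a.astype(float)*1.8,0,255).astype('uint8');cv2.imwrite('pics/s5.png',a);print(a.shape)
for k,l in L.items():
    q=proj('scene',w([l[0],l[1],l[2]+z-.012],[x,y,yaw]))[0]; print(k,((q-[360,190]+.5)*14-.5).round(0))
E
```

```text
tip [395. 405.]
tip+ [390. 413.]
bit+ [390. 400.]
collar [405. 350.]
col+x [390. 375.]
col+y [439. 366.]
col-y [370. 342.]
bar+top [391. 319.]
bar+bot [387. 346.]
bartop [417. 282.]
(630, 490, 3)
tip [223. 525.]
tip+ [210. 545.]
bit+ [211. 513.]
collar [246. 398.]
col+x [211. 456.]
col+y [326. 436.]
col-y [163. 378.]
bar+top [214. 326.]
bar+bot [203. 388.]
bartop [273. 239.]
```

View pics/s5.png

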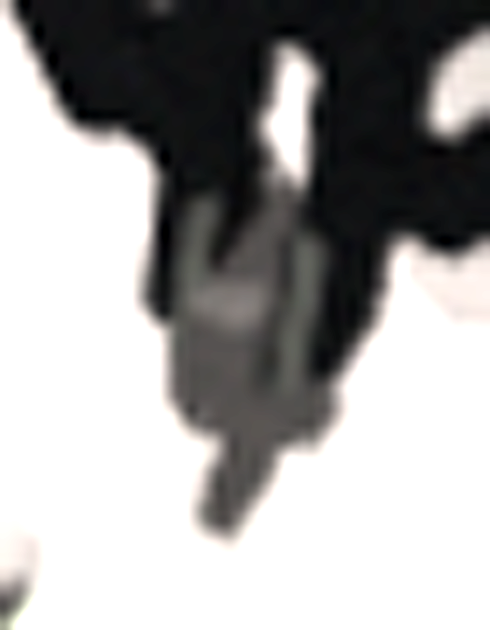

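Call:
apply_moves(
  series="0 0 -0.01 10;0 0 0 9.9;0 0 0 0;0 0 0 0",
)

```text
t: 11.02
ee_pos: [0.491, 0.2488, 0.2062]
orientation: [-3.141, -0.001, 2.869]
wrist_force: [0.1, 0.6, -0.2]
width: 0.0106
grasp_force: 78.2
```

```bash
python3 - <<'E'
from h import *
go(.4864,-.2344,.1185,2.866)
E
```

```text
t 11.03 ee [0.491  0.2488 0.2062] rpy [-3.141e+00 -1.000e-03  2.869e+00] q7 0.42 F [ 0.1  0.6 -0.2] M [ 0.01  0.   -0.05] w 0.0106 g 78.2
tool shift mm [-125.6 -466.6   88. ] turn deg 0.2
```

Call:
apply_moves(
  series="-0.014 -0.052 0 0;-0.014 -0.052 0 0;-0.014 -0.052 0 0;-0.014 -0.052 0 0;-0.014 -0.052 0 0;-0.014 -0.052 0 0;-0.014 -0.052 0 0;-0.014 -0.052 0 0;-0.0136 -0.0506 0 0.2;0 0 0.045 0;0 0 0.035 0;0 0 0.005 0;0 0 0 0;0 0 0 0",
)

```text
t: 12.78
ee_pos: [0.4859, -0.2344, 0.1233]
orientation: [-3.141, 0.002, 2.863]
wrist_force: [0.3, -0.3, -0.8]
width: 0.0104
grasp_force: 78.3
```

```bash
python3 - <<'E'
from h import *
go(.4864,-.2344,.1185,2.866)
s=bot.get_state();x,y,z=s['ee_pos'];yaw=s['orientation'][2]+np.pi
im=bot.camera('scene')
a=cv2.resize(im[155:205,210:260],None,fx=12,fy=12,interpolation=cv2.INTER_CUBIC)
a=np.clip(a.astype(float)*1.6,0,255).astype('uint8');cv2.imwrite('pics/s6.png',a)
L={'tip':(0,0,-.028),'tip+':(.006,0,-.028),'bit+':(.009,0,-.018),'collar':(0,0,.002),'col+y':(0,.015,0),'col-y':(0,-.015,0),'bar+top':(.026,0,.038),'bar+bot':(.026,0,.024)}
for k,l in L.items():
    q=proj('scene',w([l[0],l[1],l[2]+z-.0125],[x,y,yaw]))[0]; print(k,((q-[210,155]+.5)*12-.5).round(0))
print('hole',((proj('scene',[.485,-.234,.07])[0]-[210,155]+.5)*12-.5).round(0))
E
```

```text
t 12.78 ee [ 0.4859 -0.2344  0.1233] rpy [-3.141e+00  2.000e-03  2.863e+00] q7 1.32 F [ 0.3 -0.3 -0.8] M [-0.02  0.02  0.04] w 0.0104 g 78.3
tool shift mm [-0.5  0.1  4.8] turn deg -0.2
tip [215. 334.]
tip+ [195. 343.]
bit+ [182. 316.]
collar [206. 237.]
col+y [241. 272.]
col-y [172. 216.]
bar+top [105. 157.]
bar+bot [110. 204.]
hole [223. 373.]
```

View pics/s6.png

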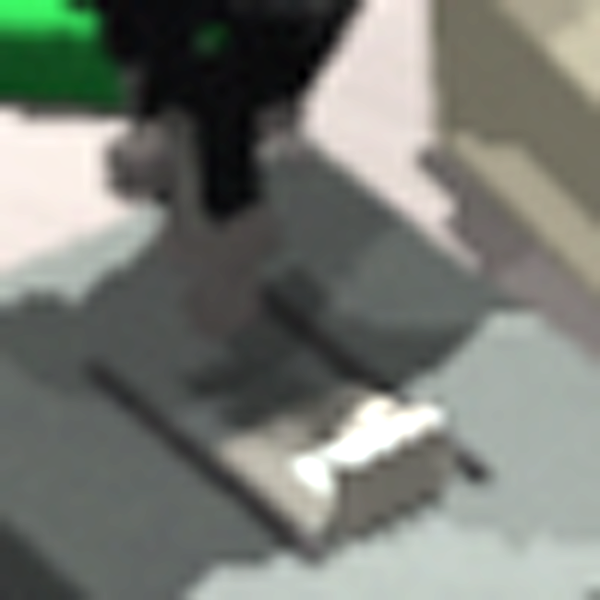

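The tip, at crop (210,332), sits above the keyhole as the model says. Descending gently from here with force feedback.

Call:
apply_moves(
  series="-0.0003 0 0.005 0;0 0 0.004 0;0 0 0.003 0;0 0 0.002 0;0 0 0.002 0;0 0 0.002 0",
)

```text
t: 13.58
ee_pos: [0.4862, -0.2346, 0.1051]
orientation: [-3.141, 0.002, 2.862]
wrist_force: [-3.6, 0.3, 22.3]
width: 0.0102
grasp_force: 81.4
```

```bash
python3 - <<'E'
from h import *
go(.4864,-.2344,.0825,2.866)
E
```

```text
t 13.57 ee [ 0.4862 -0.2346  0.1051] rpy [-3.141e+00  2.000e-03  2.862e+00] q7 1.3 F [-3.6  0.3 22.3] M [ 0.2   1.14 -0.  ] w 0.0102 g 81.4
tool shift mm [-0.1  0.2 22.6] turn deg -0.2
```

Call:
apply_moves(
  series="0 0 -0.001 0;0.001 0 0 0;0.0005 0 0.001 0;0 0 0 0",
)

```text
t: 14.08
ee_pos: [0.4855, -0.2343, 0.1046]
orientation: [3.141, 0.004, 2.862]
wrist_force: [5.6, -1.1, 2.1]
width: 0.0104
grasp_force: 78.9
```

```bash
python3 - <<'E'
from h import *
go(.4864,-.2344,.0825,2.866)
E
```

```text
t 14.07 ee [ 0.4855 -0.2343  0.1046] rpy [3.141 0.004 2.862] q7 1.3 F [ 5.6 -1.1  2.1] M [-0.39 -1.4   0.05] w 0.0104 g 78.9
tool shift mm [-0.8  0.2 22.1] turn deg -0.2
```

Call:
apply_moves(
  series="-0.0006 0 0.002 0;0 0 0.003 0;0 0 0.003 0",
)

```text
t: 14.45
ee_pos: [0.4858, -0.2344, 0.0963]
orientation: [3.141, 0.003, 2.862]
wrist_force: [5.9, -1.2, 3.2]
width: 0.0111
grasp_force: 79.0
```

```bash
python3 - <<'E'
from h import *
go(.4864,-.2344,.0825,2.866)
E
```

```text
t 14.45 ee [ 0.4858 -0.2344  0.0963] rpy [3.141e+00 3.000e-03 2.862e+00] q7 1.29 F [ 5.9 -1.2  3.2] M [-0.4  -1.46  0.01] w 0.0111 g 79.0
tool shift mm [-0.5  0.2 13.8] turn deg -0.2
```

Going in. I shift slightly to unload the side force and continue.

Call:
apply_moves(
  series="-0.0006 0 0.003 0;0 0 0.003 0;0 0 0.003 0;0 0 0.0025 0",
)

```text
t: 14.95
ee_pos: [0.4859, -0.2345, 0.0846]
orientation: [3.142, 0.002, 2.862]
wrist_force: [5.1, -2.1, 3.2]
width: 0.0103
grasp_force: 79.0
```

```bash
python3 - <<'E'
from h import *
go(.4864,-.2344,.0825,2.866)
E
```

```text
t 14.95 ee [ 0.4859 -0.2345  0.0846] rpy [3.142e+00 2.000e-03 2.862e+00] q7 1.28 F [ 5.1 -2.1  3.2] M [-0.34 -1.22  0.06] w 0.0103 g 79.0
tool shift mm [-0.5  0.2  2.1] turn deg -0.2
```

Call:
apply_moves(
  series="-0.0004 0 0.0015 0;0 0 0.0015 0;0 0 0.001 0;0 0 0 0",
)

```text
t: 15.45
ee_pos: [0.4863, -0.2344, 0.0824]
orientation: [-3.141, 0.003, 2.862]
wrist_force: [-1.9, 0.4, 26.3]
width: 0.0106
grasp_force: 82.5
```

```bash
python3 - <<'E'
from h import *
go(.4864,-.2344,.0825,2.866)
E
```

```text
t 15.45 ee [ 0.4863 -0.2344  0.0824] rpy [-3.141e+00  3.000e-03  2.862e+00] q7 1.27 F [-1.9  0.4 26.3] M [ 0.1   0.46 -0.08] w 0.0106 g 82.5
tool shift mm [-0.1  0.  -0.1] turn deg -0.2
```

The key is fully home (z at the expected 0.0825, 26 N bottom contact). Now turning clockwise (+), in two parts.

Call:
apply_moves(
  series="0 0 -0.0008 4;0 -0.00015 0 8;0 -0.00015 0 8;0 -0.00015 0 8;0 -0.00015 0 8;0 -0.00015 0 8;0 0 0 0",
)

```text
t: 16.32
ee_pos: [0.4849, -0.2366, 0.0825]
orientation: [-3.141, 0.003, 2.091]
wrist_force: [-0.8, -4.7, 18.0]
width: 0.0104
grasp_force: 81.1
```

```bash
python3 - <<'E'
from h import *
go(.4864,-.2344,.0825,2.866-1.4)
E
```

```text
t 16.32 ee [ 0.4849 -0.2366  0.0825] rpy [-3.141e+00  3.000e-03  2.091e+00] q7 0.64 F [-0.8 -4.7 18. ] M [-0.98  0.28 -0.12] w 0.0104 g 81.1
tool shift mm [ 1.1  2.4 -0. ] turn deg 35.8
```

Call:
apply_moves(
  series="0 -0.0006 0 8;0 -0.0005 0 8;0 -0.0004 0 8;0 -0.0004 0 8;0 -0.0003 0 6;0 0 0 0",
)

```text
t: 17.08
ee_pos: [0.483, -0.2367, 0.0825]
orientation: [3.14, 0.002, 1.428]
wrist_force: [-1.2, -2.6, 17.8]
width: 0.0104
grasp_force: 81.2
```

```bash
python3 - <<'E'
from h import *
go(.4864,-.2344,.0825,2.866-1.4)
E
```

```text
t 17.07 ee [ 0.483  -0.2367  0.0825] rpy [3.140e+00 2.000e-03 1.428e+00] q7 0.09 F [-1.2 -2.6 17.8] M [-0.66  0.34 -0.08] w 0.0104 g 81.2
tool shift mm [ 2.8  3.  -0. ] turn deg -2.2
```

Call:
apply_moves(
  series="0 -0.0002 0 4;0 -0.0002 0 4;0 0 0 0",
)

```text
t: 17.45
ee_pos: [0.4826, -0.2366, 0.0825]
orientation: [3.14, 0.001, 1.289]
wrist_force: [-0.8, -2.6, 18.5]
width: 0.0102
grasp_force: 81.2
```

```bash
python3 - <<'E'
from h import *
go(.4864,-.2344,.0825,2.866-1.4)
E
```

```text
t 17.45 ee [ 0.4826 -0.2366  0.0825] rpy [3.140e+00 1.000e-03 1.289e+00] q7 -0.03 F [-0.8 -2.6 18.5] M [-0.54  0.28  0.05] w 0.0102 g 81.2
tool shift mm [ 3.2  3.  -0. ] turn deg -10.1
```

Call:
apply_moves(
  series="0 -0.0001 0 3;0 -0.0001 0 3;0 0 0 0",
)

```text
t: 17.82
ee_pos: [0.4823, -0.2366, 0.0825]
orientation: [3.14, 0.001, 1.186]
wrist_force: [-1.2, -3.2, 17.7]
width: 0.0106
grasp_force: 81.4
```

```bash
python3 - <<'E'
from h import *
go(.4864,-.2344,.0825,2.866-1.4)
E
```

```text
t 17.82 ee [ 0.4823 -0.2366  0.0825] rpy [3.140e+00 1.000e-03 1.186e+00] q7 -0.11 F [-1.2 -3.2 17.7] M [-0.64  0.31  0.5 ] w 0.0106 g 81.4
tool shift mm [ 3.5  3.  -0. ] turn deg -16.1
```

Torque has risen to 0.5 N m, so the clockwise stop is reached. Turning back.

Call:
apply_moves(
  series="0 0.0003 0 -8;0 0.0003 0 -8;0 0.0003 0 -8;0 0.0004 0 -8;0 0.0004 0 -8;0 0.0004 0 -8;0 0.0004 0 -8;0 0.0004 0 -8;0 0.0003 0 -8;0 0.0003 0 -8;0 0.0003 0 -8;0 0.0003 0 -8;0 0 0 0",
)

```text
t: 19.45
ee_pos: [0.4865, -0.2349, 0.0825]
orientation: [-3.141, 0.002, 2.863]
wrist_force: [0.8, -1.4, 16.3]
width: 0.0103
grasp_force: 81.0
```

```bash
python3 - <<'E'
from h import *
go(.4864,-.2344,.0825,2.866)
E
```

```text
t 19.45 ee [ 0.4865 -0.2349  0.0825] rpy [-3.141e+00  2.000e-03  2.863e+00] q7 1.27 F [ 0.8 -1.4 16.3] M [-0.55 -0.21  0.05] w 0.0103 g 81.0
tool shift mm [ 0.2  0.4 -0. ] turn deg -0.1
```

Now overshoot gently to push the plug against its home stop.

Call:
apply_moves(
  series="0 0.0001 0 -4;0 0.0001 0 -4;0 0 0 0",
)

```text
t: 19.82
ee_pos: [0.4866, -0.2345, 0.0825]
orientation: [-3.14, 0.002, 3.002]
wrist_force: [1.6, -1.5, 16.9]
width: 0.0107
grasp_force: 81.0
```

```bash
python3 - <<'E'
from h import *
go(.4864,-.2344,.0825,2.866)
E
```

```text
t 19.82 ee [ 0.4866 -0.2345  0.0825] rpy [-3.140e+00  2.000e-03  3.002e+00] q7 1.39 F [ 1.6 -1.5 16.9] M [-0.52 -0.27  0.04] w 0.0107 g 81.0
tool shift mm [ 0.2  0.1 -0. ] turn deg 7.8
```

Call:
apply_moves(
  series="0 0 0 -3;0 0 0 -3;0 0 0 0",
)

```text
t: 20.2
ee_pos: [0.4866, -0.2343, 0.0825]
orientation: [-3.14, 0.002, 3.106]
wrist_force: [1.5, -0.5, 16.3]
width: 0.0103
grasp_force: 81.1
```

```bash
python3 - <<'E'
from h import *
go(.4864,-.2344,.0825,2.866)
E
```

```text
t 20.2 ee [ 0.4866 -0.2343  0.0825] rpy [-3.140e+00  2.000e-03  3.106e+00] q7 1.48 F [ 1.5 -0.5 16.3] M [-0.27 -0.33 -0.39] w 0.0103 g 81.1
tool shift mm [ 0.2 -0.1 -0. ] turn deg 13.8
```

The home stop is felt (−0.39 N m). I return to the slot alignment and draw out.

Call:
apply_moves(
  series="0 0 0 6;0 0 0 7;0 0 -0.002 0;0 0 -0.003 0;0 0 -0.003 0;0 0 -0.003 0",
)

```text
t: 20.95
ee_pos: [0.4858, -0.234, 0.0916]
orientation: [3.141, 0.0, 2.88]
wrist_force: [6.2, -2.2, -5.5]
width: 0.0103
grasp_force: 77.9
```

```bash
python3 - <<'E'
from h import *
go(.4864,-.2344,.0825,2.866)
E
```

```text
t 20.95 ee [ 0.4858 -0.234   0.0916] rpy [3.141 0.    2.88 ] q7 1.3 F [ 6.2 -2.2 -5.5] M [-0.6 -1.7 -0. ] w 0.0103 g 77.9
tool shift mm [-0.7 -0.2  9.1] turn deg 0.8
```

Call:
apply_moves(
  series="-0.0006 0 -0.004 0;0 0 -0.005 0;0 0 -0.005 0;0 0 -0.005 0",
)

```text
t: 21.45
ee_pos: [0.4846, -0.2337, 0.1105]
orientation: [3.142, -0.003, 2.88]
wrist_force: [-0.1, 1.0, -0.3]
width: 0.0104
grasp_force: 78.5
```

```bash
python3 - <<'E'
from h import *
go(.4864,-.2344,.0825,2.866)
E
```

```text
t 21.45 ee [ 0.4846 -0.2337  0.1105] rpy [ 3.142e+00 -3.000e-03  2.880e+00] q7 1.32 F [-0.1  1.  -0.3] M [-0.01 -0.02  0.01] w 0.0104 g 78.5
tool shift mm [-2.  -0.2 28. ] turn deg 0.8
```

Call:
apply_moves(
  series="0 0 -0.04 0;0 0 -0.04 -2.3;0 0 -0.015 0;0 0 0 0;0 0 0 0",
)

```text
t: 22.08
ee_pos: [0.485, -0.2339, 0.2045]
orientation: [3.141, -0.003, 2.919]
wrist_force: [-0.5, -0.1, -0.2]
width: 0.0105
grasp_force: 78.5
```

```bash
python3 - <<'E'
from h import *
go(.4917,.248,.125,2.92)
E
```

```text
t 22.07 ee [ 0.485  -0.2339  0.2045] rpy [ 3.141e+00 -3.000e-03  2.919e+00] q7 1.44 F [-0.5 -0.1 -0.2] M [-0.    0.04  0.01] w 0.0105 g 78.5
tool shift mm [ 99.6 471.5  79.9] turn deg -0.1
```

Call:
apply_moves(
  series="0.0111 0.0524 0 0;0.0111 0.0524 0 0;0.0111 0.0524 0 0;0.0111 0.0524 0 0;0.0111 0.0524 0 0;0.0111 0.0524 0 0;0.0111 0.0524 0 0;0.0111 0.0524 0 0;0.0108 0.0523 0 0;0 0 0.04 0;0 0 0.035 0;0 0 0.005 0;0 0 0 0;0 0 0 0",
)

```text
t: 23.82
ee_pos: [0.4936, 0.2483, 0.1273]
orientation: [3.14, 0.001, 2.919]
wrist_force: [-0.1, -0.3, -1.4]
width: 0.0105
grasp_force: 78.5
```

```bash
python3 - <<'E'
from h import *
go(.4917,.248,.083,2.92)
cv2.imwrite('pics/tmp.png',bot.camera('scene'))
E
```

```text
t 23.82 ee [0.4936 0.2483 0.1273] rpy [3.140e+00 1.000e-03 2.919e+00] q7 0.39 F [-0.1 -0.3 -1.4] M [ 0.01  0.02 -0.02] w 0.0105 g 78.5
tool shift mm [ 1.9 -0.7 44.3] turn deg -0.1
```

Call:
apply_moves(
  series="0.0019 -0.0005 0.007 0;0 0 0.006 0;0 0 0.005 0;0 0 0.005 0;0 0 0 0",
)

```text
t: 24.5
ee_pos: [0.4908, 0.2476, 0.1026]
orientation: [-3.141, -0.001, 2.919]
wrist_force: [0.1, 0.1, -0.3]
width: 0.0104
grasp_force: 78.5
```

```bash
python3 - <<'E'
from h import *
go(.4917,.248,.083,2.92)
E
```

```text
t 24.5 ee [0.4908 0.2476 0.1026] rpy [-3.141e+00 -1.000e-03  2.919e+00] q7 0.37 F [ 0.1  0.1 -0.3] M [-0.01  0.02  0.01] w 0.0104 g 78.5
tool shift mm [-0.8  0.6 19.6] turn deg -0.0
```

The tip is 7 mm inside the hole with no contact force. I lower it to the collar and release.

Call:
apply_moves(
  series="-0.0005 0.0003 0.006 0;0 0 0.006 0;0 0 0.005 0;0 0 0.002 0;0 0 0.001 0;0 0 0 0",
)

```text
t: 25.25
ee_pos: [0.4916, 0.248, 0.0831]
orientation: [3.142, 0.0, 2.919]
wrist_force: [0.2, -0.2, -0.8]
width: 0.0108
grasp_force: 78.5
```

```bash
python3 - <<'E'
from h import *
go(.4917,.248,.083,2.92)
E
```

```text
t 25.25 ee [0.4916 0.248  0.0831] rpy [3.142 0.    2.919] q7 0.34 F [ 0.2 -0.2 -0.8] M [ 0.03 -0.04  0.02] w 0.0108 g 78.5
tool shift mm [-0.1  0.1  0.1] turn deg -0.0
```

Call:
apply_moves(
  series="0 0 0.0007 0;0 0 0 0",
)

```text
t: 25.5
ee_pos: [0.4917, 0.2481, 0.0827]
orientation: [3.141, 0.0, 2.919]
wrist_force: [-0.5, -0.3, 2.5]
width: 0.0105
grasp_force: 78.8
```

Call:
apply_moves(
  series="0 0 0 0;0 0 0 0;0 0 0 0;0 0 0 0",
  claw=0.03,
)

```text
t: 26.0
ee_pos: [0.4915, 0.2479, 0.0824]
orientation: [-3.142, -0.0, 2.919]
wrist_force: [-0.0, 0.5, 0.6]
width: 0.0298
grasp_force: 0.0
```

Call:
apply_moves(
  series="0 0 -0.01 0;0 0 -0.02 0;0 0 -0.04 0;0 0 -0.05 0;0 0 0 0;0 0 0 0",
)

```text
t: 26.75
ee_pos: [0.4915, 0.2476, 0.2025]
orientation: [-3.141, 0.001, 2.919]
wrist_force: [0.3, -0.3, -0.2]
width: 0.0301
grasp_force: 0.0
```

```bash
python3 - <<'E'
from h import *
go(.4955,-.0985,.2,2.866)
E
```

```text
t 26.75 ee [0.4915 0.2476 0.2025] rpy [-3.141e+00  1.000e-03  2.919e+00] q7 0.46 F [ 0.3 -0.3 -0.2] M [-0.07 -0.02 -0.03] w 0.0301 g 0.0
tool shift mm [ -80.3 -336.7    2.6] turn deg 3.0
```

```bash
python3 - <<'E'
from h import *
go(.513,-.133,.13,2.866)
E
```

```text
t 26.75 ee [0.4915 0.2476 0.2025] rpy [-3.141e+00  1.000e-03  2.919e+00] q7 0.46 F [ 0.3 -0.3 -0.2] M [-0.07 -0.02 -0.03] w 0.0301 g 0.0
tool shift mm [-104.9 -366.5   72.6] turn deg 3.0
```

Call:
apply_moves(
  series="0 -0.01 0 3;0 0 0 0",
  claw=0,
)

```text
t: 27.0
ee_pos: [0.4889, 0.2366, 0.2014]
orientation: [-3.139, -0.001, 2.865]
wrist_force: [-0.2, 0.3, -0.3]
width: -0.0003
grasp_force: 0.0
```

```bash
python3 - <<'E'
from h import *
go(.513,-.133,.13,2.866)
E
```

```text
t 27.0 ee [0.4889 0.2366 0.2014] rpy [-3.139e+00 -1.000e-03  2.865e+00] q7 0.43 F [-0.2  0.3 -0.3] M [-0.    0.11  0.03] w -0.0003 g 0.0
tool shift mm [-124.4 -348.7   72. ] turn deg -0.1
```

Call:
apply_moves(
  series="-0.0178 -0.0498 0 0;-0.0178 -0.0498 0 0;-0.0178 -0.0498 0 0;-0.0178 -0.0498 0 0;-0.0178 -0.0498 0 0;-0.0178 -0.0498 0 0;-0.0176 -0.0499 0 0;0 0 0.04 0;0 0 0.025 0;0 0 0.005 0;0 0 0 0;0 0 0 0",
)

```text
t: 28.5
ee_pos: [0.5153, -0.131, 0.1335]
orientation: [3.141, 0.002, 2.867]
wrist_force: [0.4, 0.1, -0.8]
width: -0.0001
grasp_force: 0.0
```

```bash
python3 - <<'E'
from h import *
go(.513,-.133,.082,2.866)
E
```

```text
t 28.5 ee [ 0.5153 -0.131   0.1335] rpy [3.141e+00 2.000e-03 2.867e+00] q7 1.1 F [ 0.4  0.1 -0.8] M [ 0.01 -0.04  0.04] w -0.0001 g 0.0
tool shift mm [ 1.8 -2.6 51.5] turn deg 0.1
```

Call:
apply_moves(
  series="0.0018 -0.001 0.025 0;0 0 0.02 0;0 0 0.006 0;0 0 0 0",
)

```text
t: 29.0
ee_pos: [0.5129, -0.1316, 0.082]
orientation: [-3.142, 0.001, 2.867]
wrist_force: [0.4, 0.4, -0.7]
width: 0.0004
grasp_force: 0.0
```

Call:
apply_moves(
  series="0 -0.009 0 0;0 -0.008 0 0;0 -0.008 0 0;0 -0.008 0 0;0 -0.008 0 0;0 -0.008 0 0;0 -0.006 0 0;0 -0.004 0 0",
)

```text
t: 30.0
ee_pos: [0.4964, -0.1889, 0.0814]
orientation: [-3.142, -0.0, 2.867]
wrist_force: [1.1, 2.9, 0.8]
width: -0.0001
grasp_force: 0.8
```

```bash
python3 - <<'E'
from h import *
go(.4955,-.196,.082,2.866)
E
```

```text
t 30.0 ee [ 0.4964 -0.1889  0.0814] rpy [-3.142 -0.     2.867] q7 1.16 F [1.1 2.9 0.8] M [ 0.34 -0.22  0.02] w -0.0001 g 0.8
tool shift mm [-1.1 -7.1 -0.6] turn deg 0.0
```

Call:
apply_moves(
  series="0 -0.004 0 0;0 -0.004 0 0;0 -0.002 0 0",
)

```text
t: 30.38
ee_pos: [0.4943, -0.1965, 0.0815]
orientation: [3.139, 0.0, 2.868]
wrist_force: [2.4, 9.2, 0.9]
width: -0.0001
grasp_force: 5.2
```

Call:
apply_moves(
  series="0 -0.0025 0 0;0 -0.0015 0 0",
)

```text
t: 30.62
ee_pos: [0.4942, -0.1969, 0.0816]
orientation: [3.136, 0.001, 2.871]
wrist_force: [3.8, 18.2, 1.0]
width: -0.0001
grasp_force: 9.8
```

```bash
python3 - <<'E'
from h import *
go(.4955,-.196,.082,2.866)
E
```

```text
t 30.62 ee [ 0.4942 -0.1969  0.0816] rpy [3.136e+00 1.000e-03 2.871e+00] q7 1.19 F [ 3.8 18.2  1. ] M [ 4.03 -0.84 -0.01] w -0.0001 g 9.8
tool shift mm [-1.   1.2 -0.4] turn deg 0.3
```

Shutter closed against its stop (18 N). I back off and park.

Call:
apply_moves(
  series="0 0.006 0 0;0 0.008 0 0;0 0 -0.03 0;0 0 -0.06 0;0 0 -0.06 0;0.0 -0.05 -0.02 0;0.0145 -0.0525 0 0;0.0145 -0.0525 0 0;0.0145 -0.0525 0 0;0.0145 -0.0525 0 0;0.0145 -0.0525 0 0;0.0145 -0.0525 0 0;0 0 0 0;0 0 0 0",
)

```text
t: 32.38
ee_pos: [0.3138, -0.5158, 0.2511]
orientation: [3.141, -0.0, 2.866]
wrist_force: [-0.1, 0.8, 0.3]
width: 0.0002
grasp_force: 0.0
```

```bash
python3 - <<'E'
from h import *
go(.283,-.557,.25,2.866)
p=[.4935,-.205,-.276]
for n in('scene','top'):
    a=cv2.imread(f'pics/{n}0.png').astype(int);b=bot.camera(n);cv2.imwrite(f'pics/{n}_end.png',b);b=b.astype(int)
    d=(np.abs(a-b).max(2)>40).astype('uint8')
    k,l,s,c=cv2.connectedComponentsWithStats(d)
    print(n,[(s[i].tolist(),c[i].round().tolist()) for i in range(1,k) if s[i][4]>12])
# key bar position: bright bar patch in top view
t0=cv2.imread('pics/top0.png',0);t1=cv2.imread('pics/top_end.png',0)
for t in(t0,t1):print(t[208:234:2,196:216])
E
```

```text
t 32.38 ee [ 0.3138 -0.5158  0.2511] rpy [ 3.141 -0.     2.866] q7 2.01 F [-0.1  0.8  0.3] M [-0.04 -0.04  0.04] w 0.0002 g 0.0
tool shift mm [ 18.4 -48.    1.1] turn deg 0.0
scene [([161, 1, 3, 10, 15], [162.0, 5.0]), ([190, 0, 5, 23, 49], [192.0, 11.0]), ([328, 0, 14, 26, 118], [335.0, 10.0]), ([380, 10, 15, 43, 121], [388.0, 34.0]), ([192, 27, 4, 19, 39], [194.0, 36.0]), ([337, 28, 6, 14, 36], [340.0, 34.0]), ([161, 31, 15, 49, 276], [168.0, 58.0]), ([177, 48, 31, 38, 471], [194.0, 68.0]), ([397, 59, 9, 22, 97], [402.0, 69.0]), ([365, 67, 10, 4, 16], [370.0, 68.0]), ([384, 71, 9, 4, 19], [389.0, 72.0]), ([351, 84, 4, 30, 71], [352.0, 99.0]), ([397, 85, 9, 35, 84], [401.0, 102.0]), ([246, 142, 89, 16, 730], [288.0, 149.0]), ([160, 144, 50, 14, 307], [180.0, 150.0]), ([232, 148, 13, 5, 41], [239.0, 150.0]), ([157, 159, 5, 5, 16], [159.0, 161.0]), ([298, 162, 39, 13, 270], [314.0, 167.0]), ([162, 164, 54, 10, 300], [181.0, 168.0]), ([218, 165, 28, 4, 69], [233.0, 166.0]), ([253, 166, 9, 3, 19], [257.0, 167.0]), ([380, 166, 6, 4, 13], [382.0, 167.0]), ([342, 171, 10, 3, 15], [346.0, 1
[... 2526 characters left out ...]
 163 163
  163 164]
 [150 163 163 165 163 160 134 143 150 151  87  51  61 108 116 151 163 164
  162 164]
 [159 163 163 163 163 134 130 143 148 154  68  44 121 144 110 154 162 164
  163 163]
 [162 163 163 162 163 116 139 149 149  92  45 104 130 149 106 152 164 164
  163 163]
 [162 162 164 163 162 143 145 149 154  74  56 125 134 131 149 162 164 163
  162 164]
 [163 163 162 161 147 145 147 152  88  62  80 140 140 156 163 163 163 163
  164 163]
 [162 162 161 162 139 133 146 153  76 132 159 161 162 163 163 163 162 164
  164 162]
 [117 124 133 140 149 159 162 154 161 163 162 163 163 164 162 163 163 163
  163 161]
 [103 102 103 104 103 105 107 113 118 126 133 149 154 162 162 163 162 162
  162 163]]
```

```bash
python3 -c "
from rig import bot
print(bot.job_done())"
```

```text
the job is handed in; nothing more can be done
None
```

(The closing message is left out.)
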